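# Screw the purple paint jar's cap down tight

## Task

On the spray-booth bench, the wing cap of the purple paint jar has been left loose. Screw it clockwise until it stops tight, then let go. Leave the caps of the white and teal jars tight as they are.

Things in the scene. Friction and masses are not known exactly. Their poses are not given: they have to be found in the camera images.
- purple_wing (a point): centre of the loose cap's purple wing, on its vertical turning axis, 100 mm above the bench. Wing: upright bar 50 mm long, 14 mm thick; top 12 mm above this point, foot 24 mm below, on a round black cap 52 mm wide. x along the wing, y through its thickness, z up; they turn with the cap. Its jar (purple, 64 mm wide) is clamped on a fixed 110 x 80 mm plate; when tight, wing parallel to the plate's long sides.
- purple_cap (a joint): turn of the purple jar's cap, in rad, growing clockwise seen from above: 0 loosest, 1.40 tight against a hard stop. Starts 0.70 to 1.25 rad short of tight, so one grasp can finish it. Turning takes about 0.1 N m; it stays where it is left.
- white_cap (a joint): turn of the same kind of cap on the white paint jar, with a white wing; same sense and scale. It starts tight (near 1.40) and would unscrew if pushed anticlockwise. Its jar is as large and as tall as the purple one; the three jars' centres are at least 150 mm apart sideways (y), their order varies.
- teal_cap (a joint): turn of the same kind of cap on the teal paint jar, with a teal wing; same sense and scale. It starts tight (near 1.40) and would unscrew if pushed anticlockwise. Its jar is as large and as tall as the purple one; the three jars' centres are at least 150 mm apart sideways (y), their order varies.
There are look-alikes about, which are no part of the job. What is shaped like the part that bears white_cap but yellow is not meant.

How it is judged:
At the end, for the whole second after the job is handed in: The purple cap is within 10 degrees of its tight stop (value above 1.22 rad) and at rest, and the white and teal caps are still tight (values above 1.2 rad) (value of joint purple_cap above 1.22 rad and velocity of joint purple_cap between -0.05 and 0.05 rad/s and value of joint each of white_cap, teal_cap above 1.2 rad); the robot touches nothing.
It fails at once if the white or the teal cap is unscrewed by more than about 10 degrees (value of joint any of white_cap, teal_cap below 1.2 rad).
It also fails if it takes over 32 s, if anything falls off the work surface, if the arm or the gripper's body presses on something with over 40 N, if the wrist force passes 120 N, or if a joint passes its speed limit or range.

## Robot

A 7-joint arm with a two-finger parallel gripper is mounted at the origin on the work surface. World frame = base frame: x ahead of the robot, y to its left, z up, the work surface at z = 0. Lengths are in m, angles in rad, forces in N, time in s.
With the tool pointing down it reaches from about 0.35 to 0.9 m from the base axis. Payload 8.1 kg.
Tool frame: the origin (TCP) lies at the very end of the fingers, on their centre line; the grasp point (between the pads) lies 19 mm behind it; z points along the fingers, y is the line along which they close (so a half turn about z gives the same grasp; the last joint's range is limited). The gripper opens to 92 mm and grips with 3 to 60 N. Pads are 19 mm wide; open, the fingers measure 130 mm over their backs; the gripper's body (75 mm by 190 mm) begins 47 mm behind the grasp point.
Start: joints at [-1.292, 0.434, 0.025, 1.573, -0.012, 1.134, -0.075], TCP at [0.233, 0.58, 0.227] pointing down, gripper open.
Joint ranges: [-2.62, 2.62], [-0.44, 2.09], [-1.27, 1.32], [0.08, 2.57], [-1.32, 4.46], [0.12, 2], [-2.74, 2.74]. Speed limits (rad/s): [2.22, 2.22, 3.01, 3.01, 3.14, 3.14, 3.14].

## Interface

Orientations are given as a rotation vector (axis times angle).
In Python, from station import arm, cams gives the robot as it stands. The module is installed in compiled form; this text tells all that it offers.
- The arm moves only by the tool servo_tool, never from a script. Its arguments are lists of equal length, an entry for each row: "rot": the turn, a rotation vector about the world's x, y, z in rad, a list of three; "offset": the shift along the world's x, y, z in cm, a list of three; "hand": the gripper's target within -1 to 1 (fully open at 1, half-way at 0, shut at -1). In form: {"rot": [[rx, ry, rz], ...], "offset": [[x, y, z], ...], "hand": [hand, ...]}. A call has 1 to 12 rows; each row shifts and turns the commanded pose from where the row before left it; what a row does not reach is not made up. A row lasts 1/12 s, in which the tool goes at most 41.7 mm and 7.16 degrees, less where a joint would pass 70% of its speed; a pose out of reach is approached as far as the arm can. A call with a gripper value outside its range is refused whole. The fingers move at their own pace and stop on an object; "force" is the grip in N (left out, the last holds). Time passes only in rows, so rows that do not move let the fingers close. It gives the time, the measured TCP pose, the force, the opening and the grip force at its end, in the units of the state.
- arm.observe(): the state, without advancing time (a new reading comes with each control period).
- cams.get_image(name): name is "side" or "top" or "wrist"; returns a dict with "image" (400x640x3 uint8, red, green, blue), "z_map" (400x640 float32, m along the optical axis (not along the pixel's ray), 0 where there is no reading), "mtx" (3x3 intrinsics, pixels), "rvec" (rotation vector, rad) and "tvec" (3), from world to camera coordinates, as OpenCV has them. Camera axes: x right, y down, z forward; pixel columns grow to the right and rows downward; lengths in m; the calibration is good to about 2 mm. A picture is of the moment at which its call begins.
- arm.finish_job(): hands the job in; it is judged then, once.
The state is a dict: "time": time; "joints": joint angles; "joint_vel": joint speeds; "effort": joint torques, N m; "ee_pos": TCP position; "ee_rot": TCP orientation; "wrist_force": force on the tool from outside, world axes, zero at the start; "torque": the same for the moment, N m; "width": opening from 0.0 (shut) to 1.0 (fully open); "grasp_force": force on a finger pad.
Only numpy, scipy, OpenCV 4.12 (cv2) and the standard library are available. Lean on these libraries where they do the work, as an engineer would, in place of code of your own. Each camera call takes 0.05 s, during which the arm holds its last target. There are 200 camera calls.

## Working session

There is one attempt and no reset: what is moved stays moved. The work goes in short steps, Python scripts to look and compute and a tool call to move; the robot and the scene stay as the last step left them, time stands still between calls to the robot, and variables do not carry over. Pictures are saved under pics/ and viewed, at most 10 in all, crops included, and the job is handed in when it is done.

Besides the shell and the picture viewer there is one more tool, called after "Emit:" by a JSON object that holds its "method" and its "body", one argument or row to a line. servo_tool: Moves the arm, as the interface text tells. Its arguments: {"type":"object","properties":{"rot":{"type":"array","items":{"type":"array","items":{"type":"number"}}},"offset":{"type":"array","items":{"type":"array","items":{"type":"number"}}},"hand":{"type":"array","items":{"type":"number"}},"force":{"type":"number"}},"required":["rot","offset","hand"]}

```bash
mkdir -p pics
python3 - <<'E'
from station import arm,cams
import cv2,numpy as np,pickle
s=arm.observe();print({k:np.round(v,3) for k,v in s.items()})
a={}
for n in("top","side"):
    d=cams.get_image(n);a[n]=d;cv2.imwrite(f"pics/{n}0.png",d["image"][:,:,::-1])
    R=cv2.Rodrigues(d["rvec"])[0];print(n,-R.T@np.ravel(d["tvec"]),R[2])
pickle.dump(a,open("a.pkl","wb"))
E
```

```text
{'time': np.float64(0.0), 'joints': array([-1.292,  0.435,  0.025,  1.574, -0.012,  1.134, -0.075]), 'joint_vel': array([ 0.001, -0.   ,  0.   ,  0.001,  0.001, -0.001, -0.   ]), 'effort': array([ 2.0000e-03, -6.6786e+01,  9.8600e-01, -3.1446e+01, -6.0000e-02,
        4.3000e-02,  0.0000e+00]), 'ee_pos': array([0.233, 0.58 , 0.226]), 'ee_rot': array([-5.960e-01, -3.084e+00,  2.000e-03]), 'wrist_force': array([ 0.7  ,  0.366, -1.154]), 'torque': array([0.058, 0.039, 0.025]), 'grasp_force': np.float64(0.0), 'width': np.float64(0.997)}
top [0.23928847 0.0226865  0.99559677] [ 0.20842079  0.00419293 -0.97803026]
side [ 0.06699108 -0.62608161  0.63578508] [ 0.3865417   0.70935765 -0.58940414]
```

View pics/top0.png

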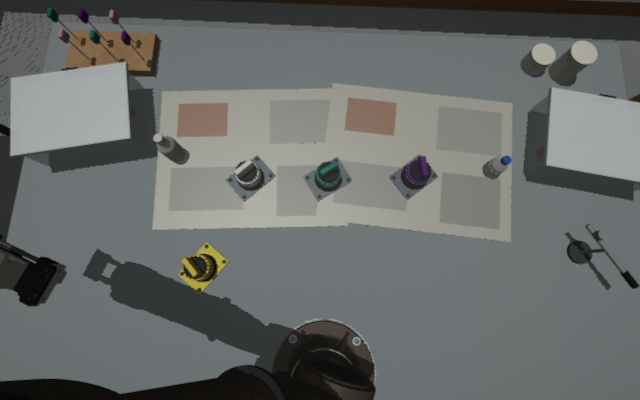

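View pics/side0.png

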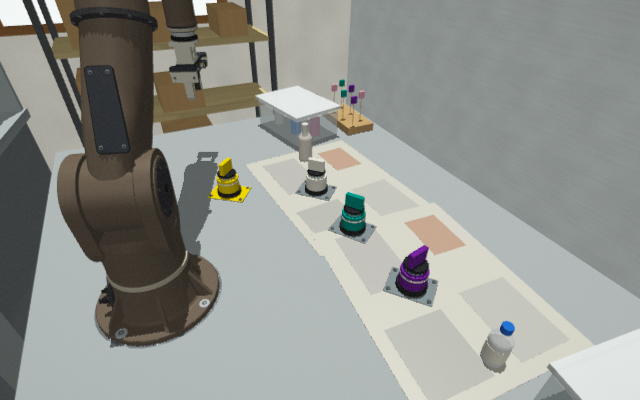

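The top view shows the purple jar at about (415,175), teal at (328,175), white at (248,175), and the yellow look-alike at (200,265). The side view agrees: purple is at (413,270) and a bottle is at (497,345).

```bash
cat > h.py <<'E'
import cv2,numpy as np
def pts(d):
    R=cv2.Rodrigues(d["rvec"])[0];z=d["z_map"];v,u=np.mgrid[:400,:640]
    K=d["mtx"];c=np.stack([(u-K[0,2])/K[0,0]*z,(v-K[1,2])/K[1,1]*z,z],-1)
    return (c-np.ravel(d["tvec"]))@R
def purple(d):
    h=cv2.cvtColor(d["image"],cv2.COLOR_RGB2HSV)
    return (abs(h[...,0].astype(int)-140)<12)&(h[...,1]>110)&(h[...,2]>30)&(d["z_map"]>0)
def wing(d,lo=.085):
    P=pts(d);m=purple(d)&(P[...,2]>lo)&(P[...,2]<.12)&(P[...,1]<.1)&(P[...,0]<.6)
    m=cv2.connectedComponentsWithStats(m.astype(np.uint8));i=1+m[2][1:,4].argmax()
    Q=P[m[1]==i];t=Q[Q[:,2]>.107]
    if len(t)<5:t=Q
    r=cv2.minAreaRect((t[:,:2]*1000).astype(np.float32))
    w=np.linalg.svd(t[:,:2]-t[:,:2].mean(0),full_matrices=False)[2][0]
    return len(t),r,np.degrees(np.arctan2(w[1],w[0])),Q.min(0),Q.max(0)
E
python3 - <<'E'
import pickle;from h import *
a=pickle.load(open("a.pkl","rb"))
for n,d in a.items():print(n,wing(d))
d=a["top"]
cv2.imwrite("pics/crop.png",cv2.resize(d["image"][140:215,375:455,::-1],None,fx=7,fy=7,interpolation=cv2.INTER_CUBIC))
P=pts(d)
for c in [(418,175),(420,160),(433,175),(395,175),(410,195)]:print(c,P[c[1],c[0]].round(3))
E
```

```text
top (91, ((506.5957336425781, -229.22943115234375), (46.12378692626953, 13.072196006774902), 10.240010261535645), np.float64(-170.00135179058032), array([ 0.48329599, -0.23770965,  0.10550172]), array([ 0.52952209, -0.22063518,  0.11558243]))
side (118, ((506.79425048828125, -231.36746215820312), (49.97460174560547, 13.03403091430664), 9.15445613861084), np.float64(-170.1954177365045), array([ 0.482025  , -0.24108272,  0.08500698]), array([ 0.53109554, -0.22247384,  0.11419294]))
(418, 175) [ 0.492 -0.222  0.076]
(420, 160) [ 0.523 -0.22   0.105]
(433, 175) [ 0.513 -0.281  0.008]
(395, 175) [ 0.511 -0.179  0.   ]
(410, 195) [ 0.456 -0.219  0.003]
```

View pics/crop.png

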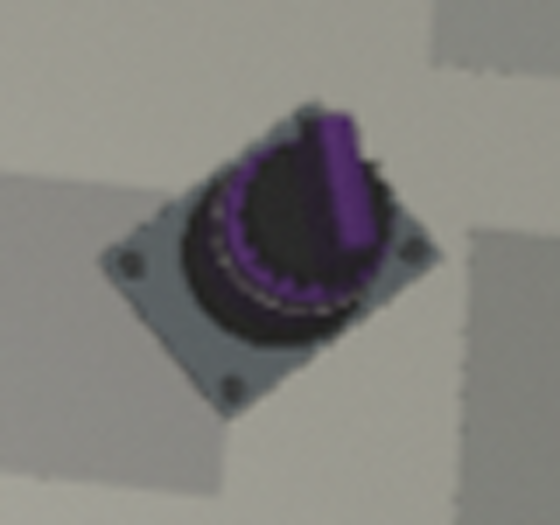

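Emit:
{"method": "servo_tool", "body": {
  "rot": [
    [0,0,0.0233],
    [0,0,0.0233],
    [0,0,0.0233],
    [0,0,0.0233],
    [0,0,0.0233],
    [0,0,0.0233],
    [0,0,0.0233],
    [0,0,0.0233],
    [0,0,0.0233],
    [0,0,0.0233],
    [0,0,0.0233],
    [0,0,0.0233]
  ],
  "offset": [
    [1.14,-3.37,0.1],
    [1.14,-3.37,0.1],
    [1.14,-3.37,0.1],
    [1.14,-3.37,0.1],
    [1.14,-3.37,0.1],
    [1.14,-3.37,0.1],
    [1.14,-3.37,0.1],
    [1.14,-3.37,0.1],
    [1.14,-3.37,0.1],
    [1.14,-3.37,0.1],
    [1.14,-3.37,0.1],
    [1.14,-3.37,0.1]
  ],
  "hand": [1,1,1,1,1,1,1,1,1,1,1,1],
  "force": 30
}}

```text
time: 1.1
ee_pos: [0.3697, 0.1738, 0.2387]
ee_rot: [-0.159, -3.137, -0.0]
wrist_force: [1.2, 0.0, -0.1]
width: 0.997
grasp_force: 0.0
```

Emit:
{"method": "servo_tool", "body": {
  "rot": [
    [0,0,0.0233],
    [0,0,0.0233],
    [0,0,0.0233],
    [0,0,0.0233],
    [0,0,0.0233],
    [0,0,0.0233],
    [0,0,0.0233],
    [0,0,0.0233],
    [0,0,0.0233],
    [0,0,0.0233],
    [0,0,0.0233],
    [0,0,0.0233]
  ],
  "offset": [
    [1.14,-3.37,0],
    [1.14,-3.37,0],
    [1.14,-3.37,0],
    [1.14,-3.37,0],
    [1.14,-3.37,0],
    [1.14,-3.37,0],
    [1.14,-3.37,0],
    [1.14,-3.37,0],
    [1.14,-3.37,0],
    [1.14,-3.37,0],
    [1.14,-3.37,0],
    [1.14,-3.37,0]
  ],
  "hand": [1,1,1,1,1,1,1,1,1,1,1,1]
}}

```text
time: 2.1
ee_pos: [0.5066, -0.2303, 0.2384]
ee_rot: [0.281, -3.129, -0.001]
wrist_force: [1.5, 0.5, 0.8]
width: 0.999
grasp_force: 0.0
```

```bash
cat > look.py <<'E'
import sys;from station import arm,cams
from h import *
n=sys.argv[1]
d=cams.get_image(n);cv2.imwrite(f"pics/{sys.argv[2]}.png",d["image"][:,:,::-1])
s=arm.observe();R=cv2.Rodrigues(s["ee_rot"])[0]
print(s["time"],s["ee_pos"].round(4),"y deg",np.degrees(np.arctan2(R[1,1],R[0,1])).round(1),"z",R[:,2].round(3),s["joints"].round(2),s["width"],s["grasp_force"],s["wrist_force"].round(1))
try:print(wing(d))
except Exception as e:print(e)
E
python3 look.py wrist w1
```

```text
2.15 [ 0.5074 -0.2379  0.2388] y deg 100.0 z [ 0.001 -0.005 -1.   ] [-0.06  0.34  0.53  1.75 -0.18  1.1   2.28] 1.000949599715115 0.0 [ 1.2 -6.4  2.2]
(253, ((494.5816650390625, -230.3160858154297), (19.338613510131836, 12.042227745056152), 10.626564979553223), np.float64(-0.7075902332313321), array([ 0.48445552, -0.23584982,  0.11000334]), array([ 0.50451413, -0.22284138,  0.11412143]))
```

View pics/w1.png

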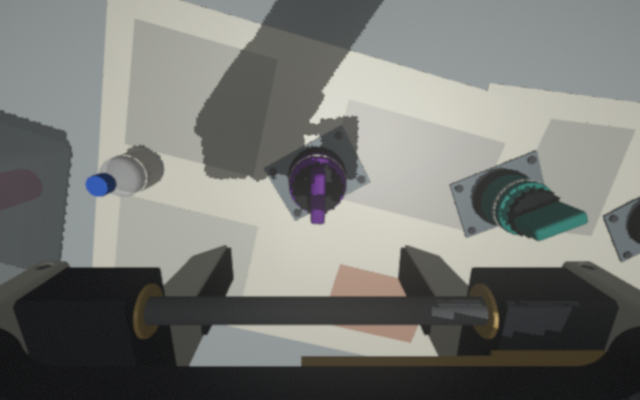

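The purple wing is at (317,195), upright and centred between the fingers. The teal jar, off at (530,210), is clear of them. I'll descend.

Emit:
{"method": "servo_tool", "body": {
  "rot": [
    [0,0,0],
    [0,0,0],
    [0,0,0],
    [0,0,0],
    [0,0,0],
    [0,0,0]
  ],
  "offset": [
    [0,0,0],
    [0,0,-2],
    [0,0,-2],
    [0,0,-2],
    [0,0,0],
    [0,0,0]
  ],
  "hand": [1,1,1,1,1,1]
}}

```text
time: 2.65
ee_pos: [0.5058, -0.2276, 0.1782]
ee_rot: [0.279, -3.127, -0.002]
wrist_force: [-0.2, 0.5, 0.3]
width: 1.002
grasp_force: 0.0
```

```bash
python3 look.py wrist w2
```

```text
2.7 [ 0.5065 -0.2282  0.1792] y deg 100.2 z [-0.  0. -1.] [-0.04  0.39  0.5   1.84 -0.22  0.97  2.3 ] 1.000738918822266 0.0 [0.4 0.6 0. ]
(118, ((526.9412841796875, -224.52890014648438), (7.69363260269165, 10.79716968536377), 9.511894226074219), np.float64(92.16265030877229), array([ 0.52352748, -0.23030993,  0.11069092]), array([ 0.53116631, -0.21906258,  0.11369497]))
```

View pics/w2.png

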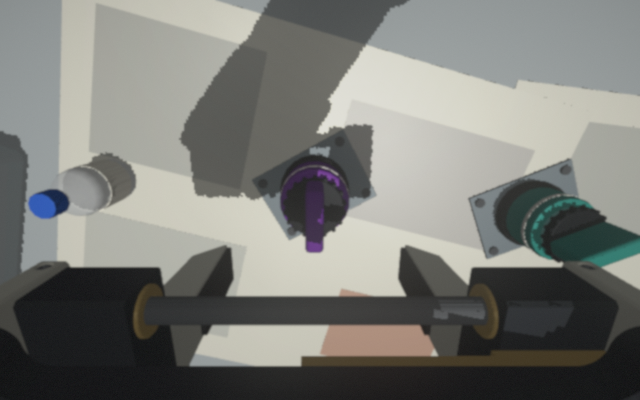

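The wing (315,215) is still centred between the fingers, whose tips are at 232 and 400. I'll go down the last 9.5 cm and close.

Emit:
{"method": "servo_tool", "body": {
  "rot": [
    [0,0,0],
    [0,0,0],
    [0,0,0],
    [0,0,0],
    [0,0,0],
    [0,0,0],
    [0,0,0],
    [0,0,0]
  ],
  "offset": [
    [0,-0.1,-2],
    [0,0,-2],
    [0,0,-2],
    [0,0,-1.5],
    [0,0,-1],
    [0,0,-1],
    [0,0,0],
    [0,0,0]
  ],
  "hand": [1,1,1,1,1,1,1,1]
}}

```text
time: 3.37
ee_pos: [0.5068, -0.2299, 0.0842]
ee_rot: [-0.278, 3.129, -0.0]
wrist_force: [-0.1, 0.0, -0.4]
width: 0.997
grasp_force: 0.0
```

Emit:
{"method": "servo_tool", "body": {
  "rot": [
    [0,0,0],
    [0,0,0],
    [0,0,0],
    [0,0,0],
    [0,0,0],
    [0,0,0],
    [0,0,0],
    [0,0,0],
    [0,0,0],
    [0,0,0]
  ],
  "offset": [
    [0,0,0],
    [0,0,0],
    [0,0,0],
    [0,0,0],
    [0,0,0],
    [0,0,0],
    [0,0,0],
    [0,0,0],
    [0,0,0],
    [0,0,0]
  ],
  "hand": [-1,-1,-1,-1,-1,-1,-1,-1,-1,-1],
  "force": 25
}}

```text
time: 4.2
ee_pos: [0.5065, -0.2298, 0.0837]
ee_rot: [0.278, -3.129, -0.0]
wrist_force: [-0.4, 0.1, -0.0]
width: 0.324
grasp_force: 0.0
```

Emit:
{"method": "servo_tool", "body": {
  "rot": [
    [0,0,0],
    [0,0,0],
    [0,0,0],
    [0,0,0],
    [0,0,0],
    [0,0,0]
  ],
  "offset": [
    [0,0,0],
    [0,0,0],
    [0,0,0],
    [0,0,0],
    [0,0,0],
    [0,0,0]
  ],
  "hand": [-1,-1,-1,-1,-1,-1]
}}

```text
time: 4.7
ee_pos: [0.5063, -0.2286, 0.0837]
ee_rot: [0.279, -3.129, -0.003]
wrist_force: [-1.9, 4.5, 4.2]
width: 0.144
grasp_force: 25.0
```

Emit:
{"method": "servo_tool", "body": {
  "rot": [
    [0,0,-0.08],
    [0,0,-0.08],
    [0,0,-0.08],
    [0,0,-0.08],
    [0,0,-0.08],
    [0,0,-0.08],
    [0,0,-0.08],
    [0,0,-0.08],
    [0,0,-0.08],
    [0,0,-0.08],
    [0,0,-0.08],
    [0,0,0]
  ],
  "offset": [
    [0,0,0],
    [0,0,0],
    [0,0,0],
    [0,0,0],
    [0,0,0],
    [0,0,0],
    [0,0,0],
    [0,0,0],
    [0,0,0],
    [0,0,0],
    [0,0,0],
    [0,0,0]
  ],
  "hand": [-1,-1,-1,-1,-1,-1,-1,-1,-1,-1,-1,-1]
}}

```text
time: 5.7
ee_pos: [0.5067, -0.2272, 0.0837]
ee_rot: [-1.085, -2.946, -0.005]
wrist_force: [-1.7, 8.7, 7.4]
width: 0.15
grasp_force: 25.0
```

```bash
python3 look.py wrist w3; python3 -c "
from station import arm;print(arm.observe()['torque'])"
```

```text
5.75 [ 0.5067 -0.2273  0.0837] y deg 49.8 z [-0.001  0.003 -1.   ] [-0.15  0.56  0.69  1.94 -0.49  0.81  1.68] 0.15039118765334475 24.992445409297943 [-1.3  8.6  8.1]
(1552, ((499.33551025390625, -219.73074340820312), (13.563529014587402, 26.523303985595703), 50.35930252075195), np.float64(-40.75618514097706), array([ 0.48595081, -0.23304734,  0.08503409]), array([ 0.51301282, -0.20708234,  0.11382151]))
[ 2.0061998   0.27197706 -0.09403875]
```

View pics/w3.png

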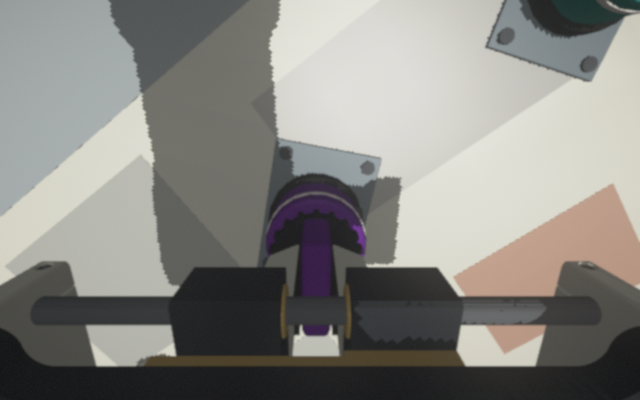

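The wing at (318,270) is held in the grip and turns with it. The plate's edge at (280–380, 140–158) is still about 10° off square. I'll continue slowly to the stop.

Emit:
{"method": "servo_tool", "body": {
  "rot": [
    [0,0,-0.04],
    [0,0,-0.04],
    [0,0,-0.04],
    [0,0,-0.04],
    [0,0,-0.03],
    [0,0,0]
  ],
  "offset": [
    [0,0.1,0],
    [0,0.1,0],
    [0,0,0],
    [0,0,0],
    [0,0,0],
    [0,0,0]
  ],
  "hand": [-1,-1,-1,-1,-1,-1]
}}

```text
time: 6.25
ee_pos: [0.5069, -0.227, 0.0837]
ee_rot: [-1.357, -2.833, -0.001]
wrist_force: [1.0, 5.3, 3.3]
width: 0.151
grasp_force: 25.0
```

```bash
python3 look.py wrist w4; python3 -c "
from station import arm;print(arm.observe()['torque'])"
```

```text
6.3 [ 0.5069 -0.227   0.0837] y deg 38.9 z [ 0.     0.001 -1.   ] [-0.19  0.58  0.74  1.94 -0.53  0.82  1.53] 0.15264720806447085 24.995741844177246 [0.8 5.2 3.3]
(1558, ((501.0474548339844, -218.12225341796875), (13.638715744018555, 26.864015579223633), 39.061309814453125), np.float64(-51.59283091169464), array([ 0.48876699, -0.23260087,  0.08501359]), array([ 0.51441172, -0.2047019 ,  0.11379872]))
[ 1.15911656 -0.19249999  0.04836115]
```

Emit:
{"method": "servo_tool", "body": {
  "rot": [
    [0,0,-0.03],
    [0,0,-0.03],
    [0,0,-0.03],
    [0,0,0],
    [0,0,0]
  ],
  "offset": [
    [0,0,0],
    [0,0,0],
    [0,0,0],
    [0,0,0],
    [0,0,0]
  ],
  "hand": [-1,-1,-1,-1,-1]
}}

```text
time: 6.72
ee_pos: [0.5069, -0.227, 0.0838]
ee_rot: [-1.479, -2.771, -0.001]
wrist_force: [0.3, 6.5, 2.4]
width: 0.159
grasp_force: 26.8
```

```bash
python3 look.py wrist w5; python3 -c "
from station import arm;print(arm.observe()['torque'])"
```

```text
6.7667 [ 0.5069 -0.227   0.0837] y deg 33.8 z [ 0.     0.001 -1.   ] [-0.2   0.59  0.77  1.95 -0.55  0.83  1.46] 0.15446771708414367 26.77963120630011 [1.1 6.5 2.4]
(1557, ((501.3602600097656, -218.30516052246094), (13.745548248291016, 27.163515090942383), 38.58211135864258), np.float64(-50.58276855963701), array([ 0.48881614, -0.23155826,  0.08507244]), array([ 0.51499498, -0.20449612,  0.11378866]))
[ 1.14304099 -0.20673736  0.78673829]
```

View pics/w5.png

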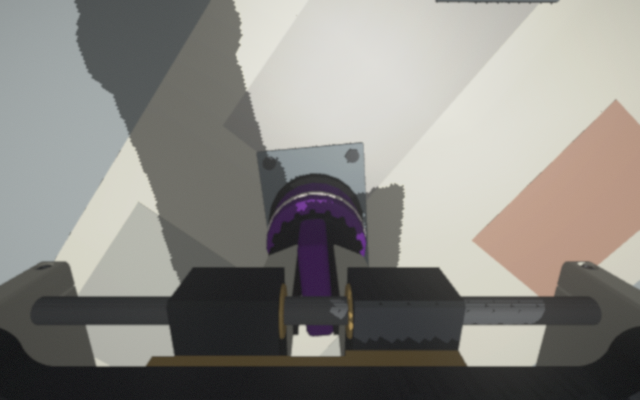

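The wing (315,275) has stopped and lies parallel to the plate's sides while the gripper went 5° past it. The moment rose to 0.79 N m, so it is on the hard stop. I'll ease back 3°, open and lift.

Emit:
{"method": "servo_tool", "body": {
  "rot": [
    [0,0,0.05],
    [0,0,0],
    [0,0,0],
    [0,0,0],
    [0,0,0],
    [0,0,0],
    [0,0,0],
    [0,0,0],
    [0,0,0],
    [0,0,0],
    [0,0,0],
    [0,0,0]
  ],
  "offset": [
    [0,0,0],
    [0,0,0],
    [0,0,0],
    [0,0,0],
    [0,0,0],
    [0,0,0],
    [0,0,0],
    [0,0,0],
    [0,0,0],
    [0,0,0],
    [0,0,0],
    [0,0,0]
  ],
  "hand": [-1,-1,1,1,1,1,1,1,1,1,1,1]
}}

```text
time: 7.77
ee_pos: [0.5065, -0.2278, 0.0837]
ee_rot: [1.412, 2.806, 0.0]
wrist_force: [1.4, -0.1, 0.1]
width: 0.828
grasp_force: 0.0
```

Emit:
{"method": "servo_tool", "body": {
  "rot": [
    [0,0,0],
    [0,0,0],
    [0,0,0],
    [0,0,0],
    [0,0,0],
    [0,0,0],
    [0,0,0],
    [0,0,0],
    [0,0,0],
    [0,0,0]
  ],
  "offset": [
    [0,0,1],
    [0,0,1.5],
    [0,0,2],
    [0,0,2],
    [0,0,2],
    [0,0,2],
    [0,0,2],
    [0,0,2],
    [0,0,0],
    [0,0,0]
  ],
  "hand": [1,1,1,1,1,1,1,1,1,1]
}}

```text
time: 8.6
ee_pos: [0.507, -0.2282, 0.2302]
ee_rot: [1.411, 2.804, 0.001]
wrist_force: [-0.4, -0.8, -0.7]
width: 0.997
grasp_force: 0.0
```

```bash
python3 look.py wrist w6;python3 look.py side s6
```

```text
8.65 [ 0.5065 -0.2277  0.2291] y deg 36.6 z [ 0.001  0.    -1.   ] [-0.32  0.41  0.9   1.79 -0.36  1.11  1.35] 1.0002603277195923 0.0 [-0.4  0.2  0.3]
(310, ((515.9536743164062, -235.2696990966797), (12.596400260925293, 24.042341232299805), 43.46988296508789), np.float64(-50.01462400085409), array([ 0.50457721, -0.24636131,  0.1095896 ]), array([ 0.52615375, -0.22345246,  0.11392144]))
8.7 [ 0.5062 -0.2275  0.2284] y deg 36.6 z [-0.  0. -1.] [-0.32  0.41  0.9   1.79 -0.36  1.11  1.35] 0.9997950066845682 0.0 [-1.1  0.1 -0.8]
(121, ((505.9205627441406, -230.49771118164062), (12.754121780395508, 46.79658508300781), 38.492149353027344), np.float64(-50.49906156103971), array([ 0.48684325, -0.2534819 ,  0.0851886 ]), array([ 0.52415058, -0.2104164 ,  0.1141755 ]))
```

View pics/w6.png

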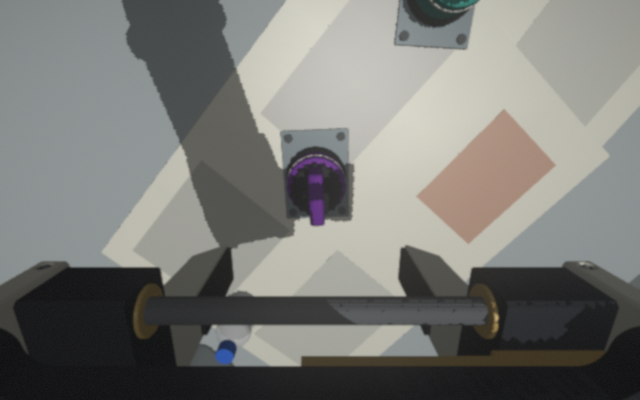

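View pics/s6.png

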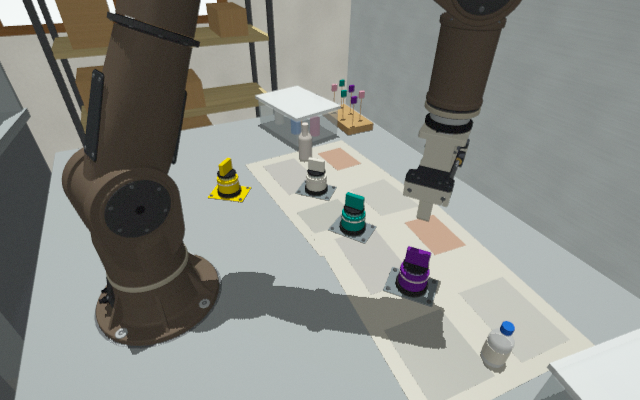

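The purple wing, at (317,200) in the wrist view, is parallel to its plate. In the side view the teal (354,205) and white (316,170) wings haven't moved, and the gripper is clear of everything.

```bash
python3 -c "
from station import arm;print(arm.finish_job())"
```

```text
the job is handed in; nothing more can be done
None
```

The purple cap is screwed clockwise to its hard stop and released, the white and teal caps weren't touched, and the job is handed in at about 9 s; no verdict was returned.

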